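# Unpack a dropper bottle from a push-and-turn safety canister

### The job

Unpack the dropper bottle from the canister with the yellow safety cap (not the white one): push the cap down against its spring, keep it pushed while you turn it anticlockwise until it is free, lift it off and set it down in the steel tray, open end down. Then lift the dropper bottle out by its rubber teat and stand it upright in the same tray, keeping it upright all the way. The small conical flask already in the tray, the two reagent bottles and the long-necked flask must stay standing where they are.

Things in the scene. Friction and masses are not known exactly. Their poses are not given: they have to be found in the camera images.
- canister: grey safety canister screwed to the bench: body 92 mm diameter, 61 mm high, on a 108 mm black foot; neck with an open mouth, 42 mm inner diameter, at 90 mm height. Origin: centre of its underside. Lugs on the neck lock the cap: pushed down 5 to 9 mm it can turn anticlockwise (seen from above); turned 40 to 80 degrees from locked (end stop at 84) it is free and lifts straight off
- cap_centre (a point): centre (half-way up) of the loose yellow cap, z up its axis; 112 mm above the bench while locked. The cap is 70 mm high, 80 g: ribbed skirt 68 mm diameter for the lower 30 mm, then a round ribbed grip 48 mm diameter from 5 mm below this point to 35 mm above it. The bottle inside reaches 49 mm up into it: lift it straight up 60 mm before moving sideways
- collar (a joint): white spring collar that carries the cap's skirt. Value in m: 0 with the cap locked, grows as the cap is pushed down, to the end stop at 0.009; -0.002 when nothing holds it down. Pushing takes about 6 N at first, 9 N at 5 mm, 12 N at 9 mm, and springs back when let go
- vial_centre (a point): centre (half-way up) of the pink-filled glass dropper bottle inside this canister, z up its axis: 102 mm high, 70 g; body 36 mm diameter, 54 mm high; above it a black rubber teat, about 20 mm wide, from 3 to 51 mm above this point. It stands 24 mm above the bench, up to 3 mm loose sideways; with the cap off, 36 mm of the teat stand above the canister's mouth
- other_canister: the same canister with a white cap, closed, 147 mm high in all, screwed to the bench; not to be opened. Origin: centre of its underside
- tray: shallow stainless steel tray, 160 mm (its x) by 310 mm (its y), rim 12 mm high, wall and floor 4 mm thick, fixed to the bench; a cream photometer about 190 mm high stands 30 mm or more behind it (+x). Origin: centre of its underside, so its floor is at z = 4 mm
- flask: small conical glass flask, foot 78 mm diameter, 131 mm high (neck 30 mm wide above 87 mm), standing in the tray; leave it. Origin: centre of its underside
- amber_bottle: brown reagent bottle with black cap, 68 mm diameter, 156 mm high, next to the canister; leave it. Origin: centre of its underside
- clear_bottle: clear reagent bottle with blue cap, 64 mm diameter, 146 mm high, next to the canister; leave it. Origin: centre of its underside
- vol_flask: long-necked volumetric flask, round bulb 62 mm diameter, 194 mm high, between canister and tray; leave it. Origin: centre of its underside
Mind the look-alikes: they are no part of the job. What is meant by the part that bears cap_centre is not blue, and is the larger of those in its own colour. What is shaped like the canister but purple is not meant.

How it is judged (in metres and radians):
On the way, in this order (a step that is already met when the one before it is completed fails the run):
1. the yellow cap is pushed down against its spring (value of joint collar above 0.004 m), for 0.1 s.
2. the yellow cap stands in the tray, open end down (x of cap_centre in the frame of tray between -0.062 and 0.062 m and y of cap_centre in the frame of tray between -0.138 and 0.138 m and z of cap_centre in the frame of tray between 0.033 and 0.045 m and angle between cap_centre's own z axis and vertical below 0.12 rad and contact force between the fingers and cap below 0.1 N), for 0.2 s.
At the end, for the whole second after the job is handed in: The yellow cap (open end down) and the dropper bottle both stand upright (within 7 degrees) and at rest on the floor of the steel tray, inside its rim (x of cap_centre in the frame of tray between -0.062 and 0.062 m and y of cap_centre in the frame of tray between -0.138 and 0.138 m and z of cap_centre in the frame of tray between 0.033 and 0.045 m and angle between each of cap_centre, vial_centre's own z axis and vertical below 0.12 rad and x of vial_centre in the frame of tray between -0.062 and 0.062 m and y of vial_centre in the frame of tray between -0.138 and 0.138 m and z of vial_centre in the frame of tray between 0.049 and 0.061 m and linear speed of each of cap, vial below 0.02 m/s); the robot touches nothing.
It fails at once if the amber bottle is pushed more than 30 mm or tipped over (distance of amber_bottle from where it was at the start of the episode above 0.03 m or angle between amber_bottle's own z axis and vertical above 0.35 rad).
It fails at once if the clear bottle is pushed more than 30 mm or tipped over (distance of clear_bottle from where it was at the start of the episode above 0.03 m or angle between clear_bottle's own z axis and vertical above 0.35 rad).
It fails at once if the long-necked flask is pushed more than 30 mm or tipped over (distance of vol_flask from where it was at the start of the episode above 0.03 m or angle between vol_flask's own z axis and vertical above 0.35 rad).
It fails at once if the flask is pushed more than 30 mm or tipped over (distance of flask from where it was at the start of the episode above 0.03 m or angle between flask's own z axis and vertical above 0.35 rad).
It fails at once if the dropper bottle is tipped by more than about 35 degrees (angle between vial_centre's own z axis and vertical above 0.6 rad).
It also fails if it takes over 70 s, if anything falls off the work surface, if the arm or the gripper's body presses on something with over 40 N, if the wrist force passes 120 N, or if a joint passes its speed limit or range.

### The arm

A 6-joint arm with a two-finger parallel gripper is mounted at the origin on a cart in front of the work surface, level with it; the furniture and walls round the work are solid. World frame = base frame: x ahead of the robot, y to its left, z up, the work surface at z = 0. Lengths are in mm, angles in rad, forces in N, time in s.
With the tool pointing down it reaches from about 275 to 1000 mm from the base axis. Payload 8.4 kg.
Tool frame: the origin (TCP) lies on the centre line of the jaws, within the pads' length; the fingertips stand 22 mm ahead of it and the grasp point (between the pads) lies 3 mm ahead of it; z points along the fingers, y is the direction in which the jaws open and shut (so a half turn about z gives the same grasp; the last joint's range is limited). The gripper opens to 85 mm and grips with 20 to 120 N. Pads are 22 mm wide; open, the fingers measure 114 mm over their backs; the gripper's body (76 mm by 85 mm) begins 54 mm behind the grasp point. The pads swing forward as they close: fully open they stand 13 mm farther back than shut.
Start: joints at [1.156, 0.353, 1.633, -0, 1.155, -0.002], TCP at [250.734, 572.504, 253.281] pointing down, gripper open.
Joint ranges: [-2.63, 2.63], [-0.92, 2.1], [0.06, 2.66], [-1.3, 4.44], [0, 2.69], [-3.02, 3.02]. Speed limits (rad/s): [2.22, 2.22, 2.79, 3.14, 3.14, 3.14].

### API

Orientations are given as [roll, pitch, yaw] about the fixed x, y, z axes, in that order (R = Rz(yaw) Ry(pitch) Rx(roll)).
In Python, from rig import r gives the robot as it stands.
- The arm moves only by the tool carry_out, never from a script. Its argument "rows" is text: rows parted by semicolons, each of 5 numbers parted by spaces: the opening, from 0 (shut) to 1 (fully open), then the shift along the tool's x, y, z in units of 30 mm (1.0 is 30 mm), then the turn about the tool's z in units of 8 degrees (1.0 is 8 degrees). A call has 1 to 12 rows; each row shifts and turns the commanded pose from where the row before left it, along the tool's axes as they then stand; what a row does not reach is not made up. A row lasts 1/8 s, in which the tool goes at most 62.5 mm and 10.7 degrees, less where a joint would pass 70% of its speed; a pose out of reach is approached as far as the arm can. A call is refused whole if a number of a shift passes 1 or a number of a turn 1, either way. A call with a gripper value outside its range is refused whole. The fingers move at their own pace and stop on an object; "newtons" is the grip in N (left out, the last holds). Time passes only in rows, so rows that do not move let the fingers close. It gives the time, the measured TCP pose, the force and the opening at its end, in the units of the state.
- r.sense(): the state, without advancing time (a new reading comes with each control period).
- r.grab_frame(name): name is "scene" or "top" or "wrist"; returns the picture (480x640x3 uint8, blue, green, red); there is no depth.
- r.get_calibration(name): a dict with "intrinsics" (3x3 intrinsics, pixels), "position" and "rotation" of the camera in the world. Camera axes: x right, y up, looking along -z (the intrinsics and any distortion apply to the point x, -y, -z); pixel columns grow to the right and rows downward; lengths in mm; the calibration is good to about 2 mm. The wrist camera is an equidistant fisheye: a pixel r from the principal point sees the ray r / f radians off the axis. A picture is of the moment at which its call begins: read the wrist's pose just before it. get_calibration takes no time and is no camera call; for the wrist camera it gives the pose at the moment of the call.
- r.sign_off(): hands the job in, once; it reports no verdict.
The state is a dict: "clock": time; "qpos": joint angles; "qvel": joint speeds; "joint_efforts": joint torques, N m; "eef_pos": TCP position; "tcp_rot": TCP orientation; "contact_force": force on the tool from outside, world axes, zero at the start; "wrist_torque": the same for the moment, N m; "opening": opening from 0.0 (shut) to 1.0 (fully open).
Only numpy, scipy, OpenCV 4.12 (cv2) and the standard library are available. Lean on these libraries where they do the work, as an engineer would, in place of code of your own. Each camera call takes 0.05 s, during which the arm holds its last target.

## Working session

There is one attempt and no reset: what is moved stays moved. The work goes in short steps, Python scripts to look and compute and a tool call to move; the robot and the scene stay as the last step left them, time stands still between calls to the robot, and variables do not carry over. Pictures are saved under pics/ and viewed, and the job is handed in when it is done.

Besides the shell and the picture viewer there is one more tool, called after "Request:" as name(argument=value, ...) on one line, values as JSON. carry_out: Moves the arm, as the interface text tells. Its arguments: {"type":"object","properties":{"rows":{"type":"string"},"newtons":{"type":"number"}},"required":["rows"]}

```bash
mkdir -p pics; ls
python3 - <<'E'
from rig import r
import cv2
for n in ("scene","top","wrist"):
    c=r.get_calibration(n); print(n,c)
    cv2.imwrite(f"pics/{n}0.png",r.grab_frame(n))
print(r.sense())
E
```

```text
pics
scene {'intrinsics': array([[573.08449902,   0.        , 310.61972734],
       [  0.        , 573.08449902, 240.5106624 ],
       [  0.        ,   0.        ,   1.        ]]), 'position': array([-259.76352003, -942.25481745, 1328.59854737]), 'rotation': array([ 0.80836733,  0.00613241, -0.63060409])}
top {'intrinsics': array([[465.33150339,   0.        , 323.1400663 ],
       [  0.        , 465.33150339, 237.82993238],
       [  0.        ,   0.        ,   1.        ]]), 'position': array([ 432.90401143,  131.10185545, 1277.86906412]), 'rotation': array([ 0.06466432, -0.0163559 , -1.54612103])}
wrist {'intrinsics': array([[371.64829954,   0.        , 320.48784607],
       [  0.        , 371.64829954, 234.2106044 ],
       [  0.        ,   0.        ,   1.        ]]), 'position': array([176.00925146, 604.99542356, 374.21670617]), 'rotation': array([-0.32350403,  0.00163917,  1.15802218])}
{'clock': 0.15, 'qpos': array([ 1.15560736e+00,  3.53522080e-01,  1.63395497e+00,  8.25626231e-06,
        1.15521655e+00, -2.40989047e-03]), 'qvel': array([-0.00037169, -0.00267499, -0.00316158,  0.00055023, -0.00037273,
       -0.000692  ]), 'joint_efforts': array([-3.66740051e-04, -6.05638933e+01, -3.42337739e+01, -2.13229669e-05,
        6.14063683e-03,  2.09211140e-05]), 'eef_pos': array([250.58799787, 572.1907563 , 252.71707265]), 'tcp_rot': array([-3.14049172e+00, -1.02029797e-05,  2.72881024e+00]), 'contact_force': array([ 0.01918072, -0.31496742,  1.08365898]), 'wrist_torque': array([ 0.04254212, -0.02705002, -0.04110247]), 'opening': 0.997781739591755}
```

View pics/scene0.png

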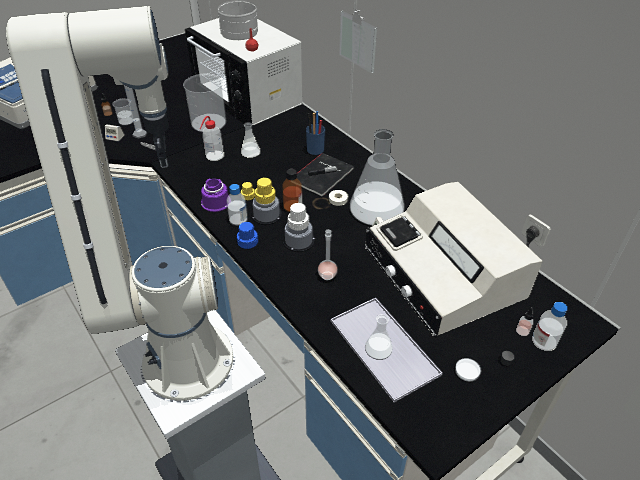

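View pics/top0.png

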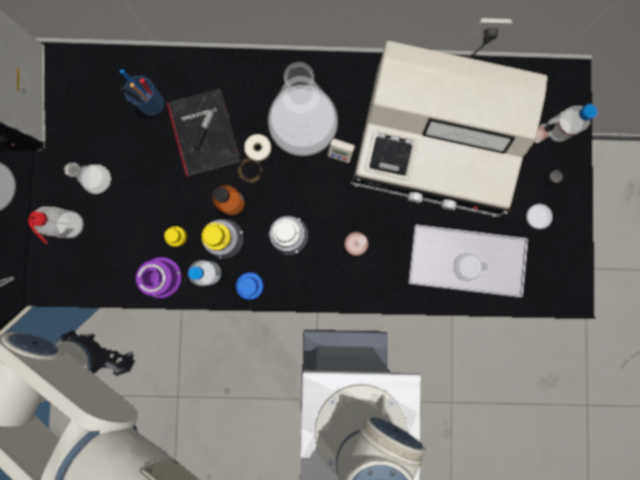

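View pics/wrist0.png

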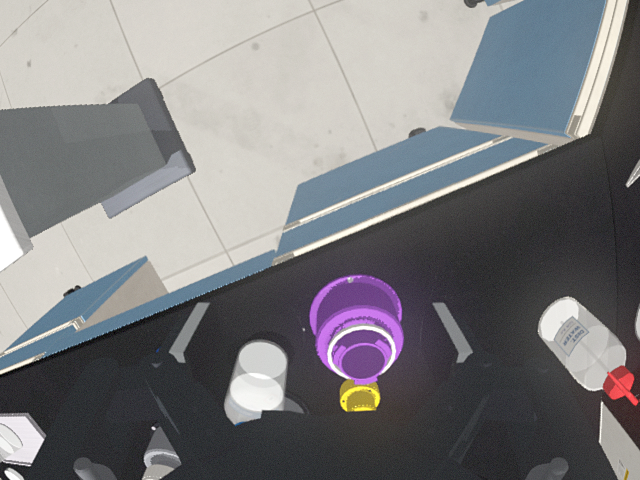

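```bash
cat > h.py <<'E'
import numpy as np, cv2
from scipy.spatial.transform import Rotation as R
def rot(c): return R.from_euler('xyz',c['rotation']).as_matrix()
def ray(c,u,v,fish=False):
    K=c['intrinsics']; a=(u-K[0,2])/K[0,0]; b=(v-K[1,2])/K[1,1]
    if fish:
        t=np.hypot(a,b); s=np.sin(t)/t if t>1e-9 else 1
        d=np.array([a*s,-b*s,-np.cos(t)])
    else: d=np.array([a,-b,-1.])
    d=rot(c)@d; return np.array(c['position']),d/np.linalg.norm(d)
def onplane(c,u,v,z,fish=False):
    p,d=ray(c,u,v,fish); return p+d*(z-p[2])/d[2]
def proj(c,P,fish=False):
    q=rot(c).T@(np.asarray(P,float)-c['position']); K=c['intrinsics']
    x,y,z=q[0],-q[1],-q[2]
    if fish:
        rr=np.hypot(x,y); t=np.arctan2(rr,z); x,y=x/rr*t,y/rr*t
    else: x,y=x/z,y/z
    return np.array([K[0,0]*x+K[0,2],K[1,1]*y+K[1,2]])
def tri(rs):
    A=0;b=0
    for p,d in rs:
        M=np.eye(3)-np.outer(d,d); A=A+M; b=b+M@p
    X=np.linalg.solve(A,b); return X,[np.linalg.norm((np.eye(3)-np.outer(d,d))@(X-p)) for p,d in rs]
E
python3 - <<'E'
from h import *
from rig import r
T=cv2.imread('pics/top0.png');S=cv2.imread('pics/scene0.png')
a=cv2.resize(T[180:310,130:390],None,fx=3,fy=3,interpolation=cv2.INTER_CUBIC)
b=cv2.resize(S[160:290,190:350],None,fx=4,fy=4,interpolation=cv2.INTER_CUBIC)
cv2.imwrite('pics/tc.png',a);cv2.imwrite('pics/sc.png',b)
c=cv2.resize(T[210:310,330:600],None,fx=2.9,fy=2.9,interpolation=cv2.INTER_CUBIC)
d=cv2.resize(S[220:410,290:500],None,fx=3,fy=3,interpolation=cv2.INTER_CUBIC)
cv2.imwrite('pics/tc2.png',c);cv2.imwrite('pics/sc2.png',d)
t=r.get_calibration('top')
for u,v in [(217,237),(289,234),(357,244),(412,226),(527,237),(410,286),(523,297)]: print(u,v,onplane(t,u,v,0))
E
```

```text
217 237 [510.94282497 403.31772114   0.        ]
289 234 [524.28980049 206.38922956   0.        ]
357 244 [501.53485318  18.62315929   0.        ]
412 226 [ 555.2515679  -132.63525396    0.        ]
527 237 [ 533.00405799 -452.78540131    0.        ]
410 286 [ 389.95145978 -129.16544886    0.        ]
523 297 [ 367.34390985 -441.07802892    0.        ]
```

View pics/tc.png

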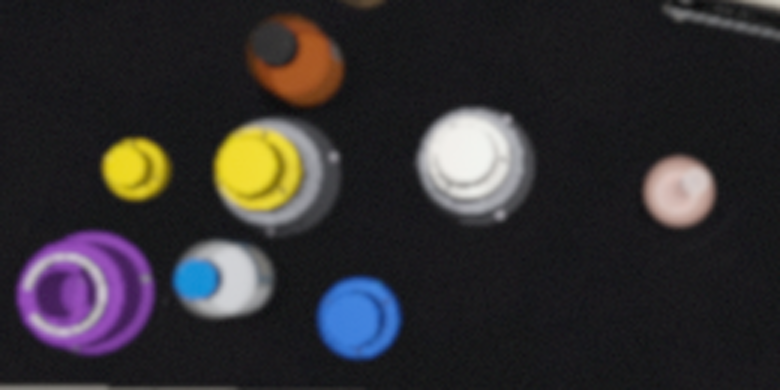

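View pics/sc.png

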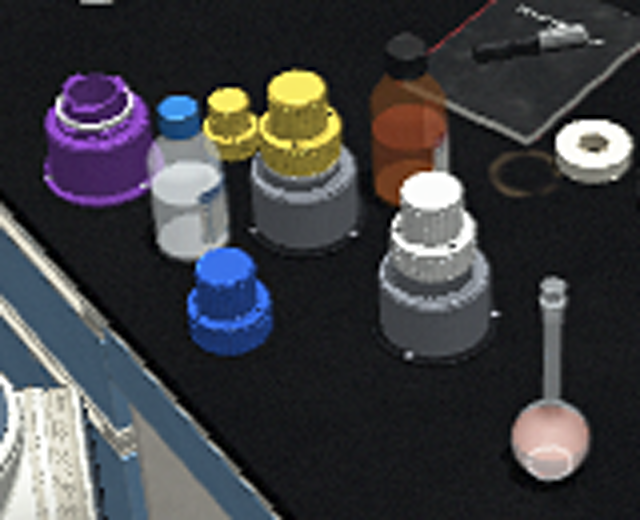

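View pics/tc2.png

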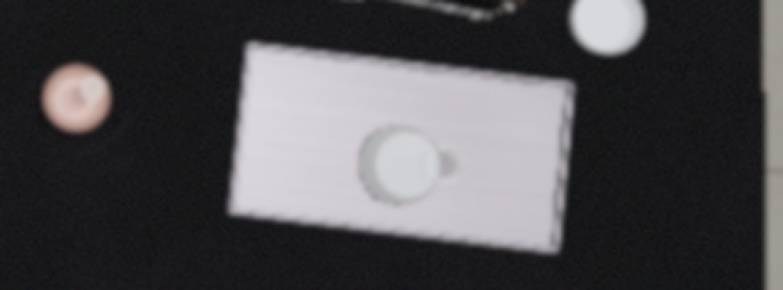

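View pics/sc2.png

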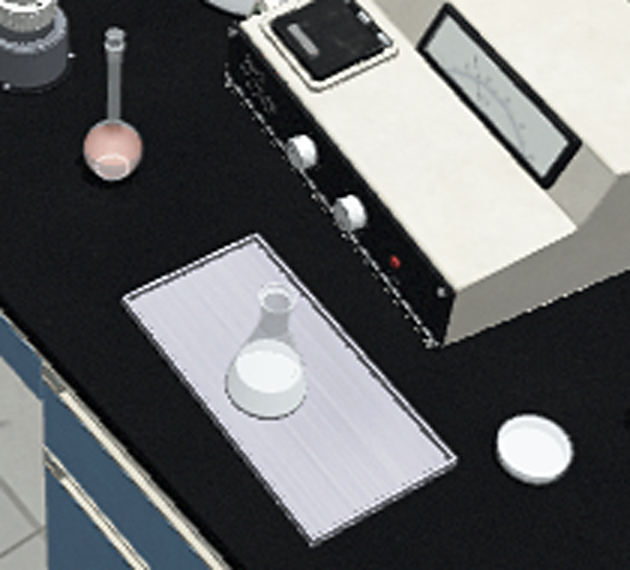

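Run:
```python
from h import *
from rig import r
t=r.get_calibration('top');s=r.get_calibration('scene')
for n,a,b in [('cap',(212.7,235.3),(264.2,182.2)),('amber',(221,194),(291.5,171)),('clear',(195.7,273),(234.7,187)),('vol',(360.3,240.3),(328,231)),('flask',(484.5,266.6),(382.3,318)),('white',(285.7,231),(298.2,207.5)),
 ('traycorners',(414.5,225),(375,298.5)),('tr2',(528,238),(441,373)),('tr3',(409.5,283.5),(332,319.5)),('tr4',(523,296.5),(395,399.5))]:
    X,e=tri([ray(t,*a),ray(s,*b)]); print(n,X.round(1),np.round(e,1))
# yellow masks
for nm,c in (('top',t),('scene',s)):
    im=cv2.imread(f'pics/{nm}0.png'); h=cv2.cvtColor(im,cv2.COLOR_BGR2HSV)
    m=cv2.inRange(h,(22,120,80),(35,255,255)); n,l,st,ce=cv2.connectedComponentsWithStats(m)
    print(nm,[(st[i].tolist(),ce[i].round(1).tolist()) for i in range(1,n) if st[i,4]>30])
```

```text
cap [506.  382.7 146.1] [0.1 0.1]
amber [605.2 363.9 159.6] [0.3 0.3]
clear [413.8 420.1 145.5] [0.2 0.2]
vol [501.1  27.2 190.3] [1. 1.]
flask [ 446.1 -283.2  140.1] [0.4 0.4]
white [520.7 205.9 148.5] [0. 0.]
traycorners [ 557.8 -138.5    4.8] [0. 0.]
tr2 [ 526.7 -447.4   13.4] [3.1 3.1]
tr3 [ 399.2 -127.1   10.2] [2.6 2.6]
tr4 [ 369.6 -433.8   16.4] [0. 0.]
top [([201, 223, 30, 27, 643], [215.4, 235.9]), ([164, 226, 23, 21, 388], [174.8, 235.9])]
scene [([241, 177, 35, 27, 629], [259.2, 190.7])]
```

```bash
cat >> h.py <<'E'
def togo(s,P,jaw=None):
    """units (30mm) in tool axes from current pose to P; jaw deg turn in units of 8"""
    M=R.from_euler('xyz',s['tcp_rot']).as_matrix()
    d=M.T@(np.asarray(P)-s['eef_pos'])/30
    ja=np.degrees(np.arctan2(M[1,1],M[0,1]))
    print('pos',s['eef_pos'].round(1),'rpy',s['tcp_rot'].round(4),'jaw',round(ja,1),'togo',d.round(2), 'turn', None if jaw is None else round(-(jaw-ja)/8,2))
E
python3 - <<'E'
from h import *
from rig import r
w=r.get_calibration('wrist');s=r.sense()
p,d=ray(w,320.5,234.2,True);print(p,d,onplane(w,320.5,234.2,147,True), proj(w,s['eef_pos']+[0,0,-3],True))
K=onplane(w,320.5,234.2,130,True)-s['eef_pos'];print(K)
togo(s,[506-K[0],383-K[1],253],72)
E
```

```text
[176.0260315  605.03385724 374.31072837] [ 0.29062701 -0.12874492 -0.94813538] [245.70240707 574.1679053  147.        ] [320.50609766 329.21267208]
[   0.3253308    -0.33123823 -122.71707265]
pos [250.6 572.2 252.7] rpy [-3.1405 -0.      2.7288] jaw 66.3 togo [-1.031e+01 -2.360e+00 -1.000e-02] turn -0.71
```

Request:
carry_out(rows="1 -0.5 -0.1 0 0;1 -1 -0.22 0 0;1 -1 -0.22 0 0;1 -1 -0.22 0 0;1 -1 -0.22 0 0;1 -1 -0.22 0 0;1 -1 -0.22 0 -0.3;1 -0.5 -0.1 0 -0.3;1 0 0 0 0;1 0 0 0 0")

```text
clock: 1.4
eef_pos: [425.0, 446.9, 253.2]
tcp_rot: [-3.141, -0.0, 2.811]
contact_force: [0.4, -0.9, -0.3]
opening: 1.001
```

Run:
```python
from h import *
from rig import r
import pickle
s=r.sense();w=r.get_calibration('wrist');im=r.grab_frame('wrist');cv2.imwrite('pics/w1.png',im)
pickle.dump((s,w),open('w1.pkl','wb'))
togo(s,[506,383,253],72); print(s['contact_force'])
print(proj(w,[506,382.7,147],True))
```

```text
pos [425.  446.9 253.2] rpy [-3.1415e+00 -2.0000e-04  2.8114e+00] jaw 71.1 togo [-3.24 -1.14  0.01] turn -0.11
[ 0.36715928 -0.92869141 -0.33981226]
[275.77126478 360.89629947]
```

View pics/w1.png

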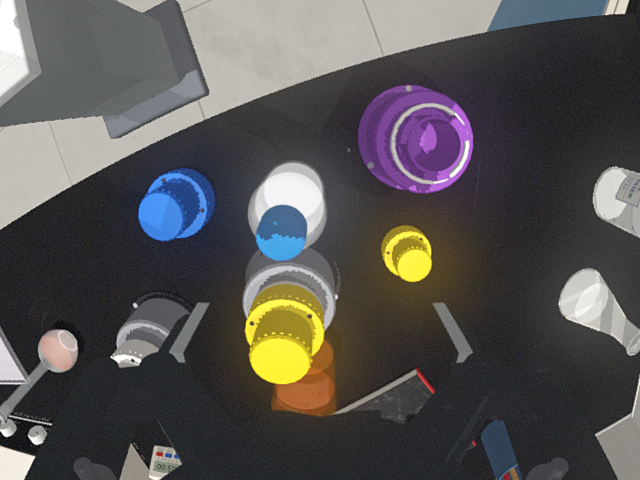

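The chosen cap is at (280,360) on the grey canister. The rejected ones are the small yellow cap at (413,262), the blue cap at (165,215), the purple canister at (425,140) and the white one at (140,345). Next I move above it for a second view.

Request:
carry_out(rows="1 -0.6 -0.2 0 0;1 -0.9 -0.3 0 0;1 -0.9 -0.3 0 0;1 -0.6 -0.25 0 0;1 -0.2 -0.1 0 0;1 0 0 0 0;1 0 0 0 0")

```text
clock: 2.33
eef_pos: [504.3, 383.8, 253.3]
tcp_rot: [-3.142, -0.0, 2.813]
contact_force: [0.6, -0.0, -0.1]
opening: 0.995
```

Run:
```python
from h import *
from rig import r
import pickle
s=r.sense();w=r.get_calibration('wrist');im=r.grab_frame('wrist');cv2.imwrite('pics/w2.png',im)
pickle.dump((s,w),open('w2.pkl','wb'))
cv2.imwrite('pics/w2c.png',cv2.resize(im[120:320,220:420],None,fx=3,fy=3))
im1=cv2.imread('pics/w1.png')
cv2.imwrite('pics/w1c.png',cv2.resize(im1[220:420,190:390],None,fx=3,fy=3))
togo(s,[506,383,253],72)
print(proj(w,[506,382.7,147],True))
```

```text
pos [504.3 383.8 253.3] rpy [-3.1416e+00 -3.0000e-04  2.8131e+00] jaw 71.2 togo [-0.06 -0.01  0.01] turn -0.1
[319.84321318 244.47814998]
```

View pics/w2c.png

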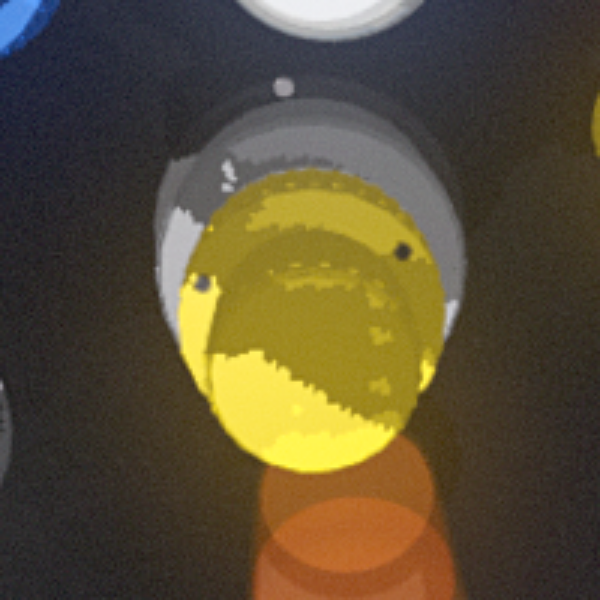

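View pics/w1c.png

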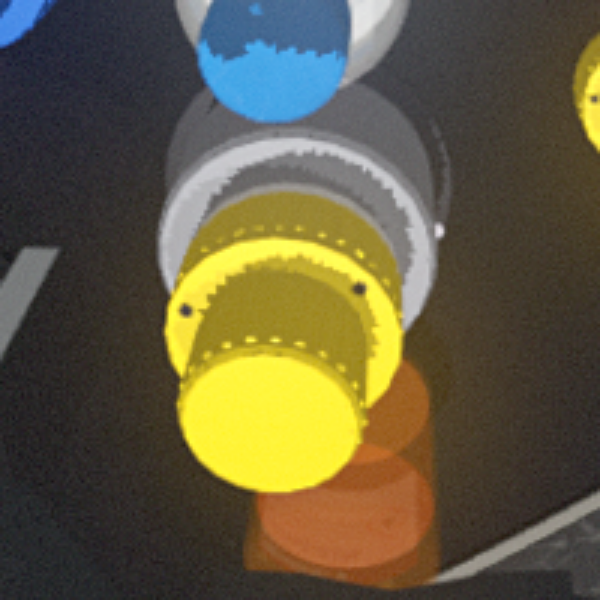

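Run:
```python
from h import *
import pickle
s1,w1=pickle.load(open('w1.pkl','rb'));s2,w2=pickle.load(open('w2.pkl','rb'))
f=lambda a,b:tri([ray(w1,*a,True),ray(w2,*b,True)])
print(f((280.2,361),(324.7,243)))
print(onplane(w1,280.2,361,147,True),onplane(w2,324.7,243,147,True))
d1=[(190+186/3,220+310/3),(190+359/3,220+289/3)];d2=[(220+202/3,120+283/3),(220+403/3,120+251/3)]
for a,b in zip(d1,d2): print('dot',f(a,b))
# amber / clear caps w1
t=onplane(w1,281,232,146,True);print('clear cap',t)
togo(s2,[506,381,133],71)
```

```text
(array([505.59972309, 386.44724418, 148.85636998]), [np.float64(0.290914488963374), np.float64(0.2909144889633099)])
[507.10170112 385.9474893  147.        ] [506.05025648 386.02886111 147.        ]
dot (array([489.11223257, 362.92482681, 108.04030958]), [np.float64(0.18735352829865956), np.float64(0.18735352829859736)])
dot (array([496.97685033, 412.57877151, 109.2992514 ]), [np.float64(0.016087758818529845), np.float64(0.016087758818595137)])
clear cap [410.63354263 424.53323776 146.        ]
pos [504.3 383.8 253.3] rpy [-3.1416e+00 -3.0000e-04  2.8131e+00] jaw 71.2 togo [-0.08 -0.07  4.01] turn 0.02
```

Run:
```python
from h import *
from rig import r
togo(r.sense(),[506,385.5,133],71)
```

```text
pos [504.3 383.9 253.3] rpy [ 3.1416e+00 -2.0000e-04  2.8133e+00] jaw 71.2 togo [-0.04  0.07  4.01] turn 0.02
```

Request:
carry_out(rows="1 -0.04 0.07 0.3 0;1 0 0 0.8 0;1 0 0 0.9 0;1 0 0 0.9 0;1 0 0 0.7 0;1 0 0 0.35 0;1 0 0 0.06 0;1 0 0 0 0;1 0 0 0 0", newtons=20)

```text
clock: 3.5
eef_pos: [507.1, 385.3, 133.9]
tcp_rot: [3.14, 0.001, 2.813]
contact_force: [0.2, -0.9, 0.3]
opening: 0.998
```

Request:
carry_out(rows="0.4 0 0 0 0;0.4 0 0 0 0;0.4 0 0 0 0;0.4 0 0 0 0;0.4 0 0 0 0;0.4 0 0 0 0", newtons=20)

```text
clock: 4.25
eef_pos: [506.8, 385.0, 133.2]
tcp_rot: [3.141, 0.0, 2.813]
contact_force: [-0.1, -1.2, 5.0]
opening: 0.568
```

Run:
```python
from h import *
from rig import r
s=r.sense();togo(s,[506,385.5,133],71);print(s['contact_force'],s['opening'],s['wrist_torque'])
im=r.grab_frame('wrist');cv2.imwrite('pics/w3.png',im)
```

```text
pos [506.8 385.  133.2] rpy [3.1413e+00 3.0000e-04 2.8125e+00] jaw 71.1 togo [0.03 0.01 0.01] turn 0.02
[-0.06090119 -1.2193913   4.97792341] 0.5677923553973797 [-0.27513719  0.06496571 -0.00692771]
```

View pics/w3.png

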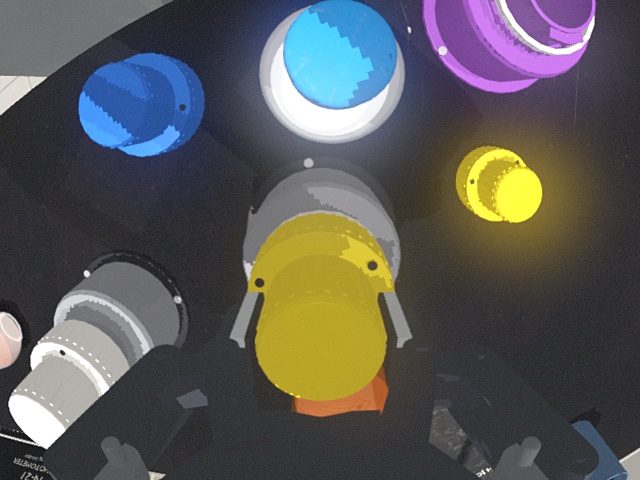

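Request:
carry_out(rows="0.4 0 0 0 0;0.4 0 0 0 0;0.4 0 0 0.08 0;0.4 0 0 0.08 0;0.4 0 0 0.08 0;0.4 0 0 0 0;0.4 0 0 0 0;0.4 0 0 0 0", newtons=80)

```text
clock: 5.3
eef_pos: [506.9, 385.0, 126.5]
tcp_rot: [3.141, 0.0, 2.813]
contact_force: [-1.1, -2.5, 9.9]
opening: 0.547
```

Run:
```python
from h import *
from rig import r
s=r.sense();togo(s,[506,385.5,133],71);print(s['contact_force'],s['opening'],s['wrist_torque'])
im=r.grab_frame('wrist');cv2.imwrite('pics/w4.png',im)
```

```text
pos [506.9 385.  126.5] rpy [3.1412e+00 4.0000e-04 2.8125e+00] jaw 71.1 togo [ 0.03  0.01 -0.22] turn 0.02
[-1.1427189  -2.49973648  9.88722786] 0.5469326131372783 [-0.54729118  0.2199942  -0.0187653 ]
```

View pics/w4.png

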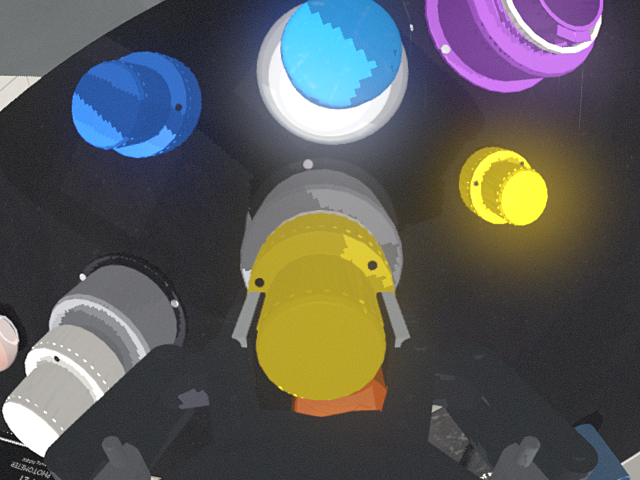

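Request:
carry_out(rows="0.4 0 0 0.02 0;0.4 0 0 0 -0.3;0.4 0 0 0 -0.6;0.4 0 0 0 -0.7;0.4 0 0 0 -0.7;0.4 0 0 0 -0.7;0.4 0 0 0 -0.5;0.4 0 0 0 0")

```text
clock: 6.35
eef_pos: [507.6, 385.7, 126.3]
tcp_rot: [3.14, 0.002, -2.981]
contact_force: [-0.1, -0.4, 9.5]
opening: 0.554
```

Run:
```python
from h import *
from rig import r
s=r.sense();togo(s,[506,385.5,133],131);print(s['contact_force'],s['opening'],s['wrist_torque'],s['qpos'])
im=r.grab_frame('wrist');cv2.imwrite('pics/w5.png',im)
```

```text
pos [507.6 385.7 126.3] rpy [ 3.1402e+00  2.3000e-03 -2.9810e+00] jaw 99.2 togo [ 0.05  0.   -0.22] turn -3.98
[-0.08651124 -0.3767092   9.52960789] 0.5537231000079184 [-0.05637195  0.05345229 -0.01428094] [ 6.47412561e-01  5.07946258e-01  1.70636943e+00  2.07373311e-04
  9.24577785e-01 -1.08406471e+00]
```

View pics/w5.png

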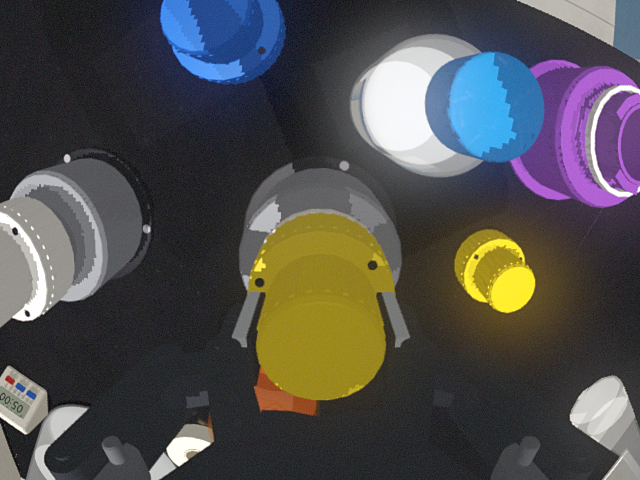

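Request:
carry_out(rows="0.4 0 0 0 -0.4;0.4 0 0 0 -0.7;0.4 0 0 0 -0.8;0.4 0 0 0 -0.8;0.4 0 0 0 -0.8;0.4 0 0 0 -0.5;0.4 0 0 0 0;0.4 0 0 0 0")

```text
clock: 7.4
eef_pos: [507.6, 385.8, 126.3]
tcp_rot: [-3.142, 0.003, -2.423]
contact_force: [0.1, -0.1, 10.5]
opening: 0.549
```

Run:
```python
from h import *
from rig import r
s=r.sense();togo(s,[506,385.5,133],131);print(s['contact_force'],s['opening'],s['wrist_torque'],s['qpos'])
im=r.grab_frame('wrist');cv2.imwrite('pics/w6.png',im)
```

```text
pos [507.6 385.8 126.3] rpy [-3.1415e+00  2.7000e-03 -2.4233e+00] jaw 131.2 togo [ 0.04  0.03 -0.22] turn 0.02
[ 0.10291414 -0.08024107 10.51309489] 0.5488516682288856 [-0.04399463 -0.00414324  0.06838   ] [ 6.47463105e-01  5.07946632e-01  1.70636399e+00  1.53804173e-04
  9.24552391e-01 -1.64167978e+00]
```

View pics/w6.png

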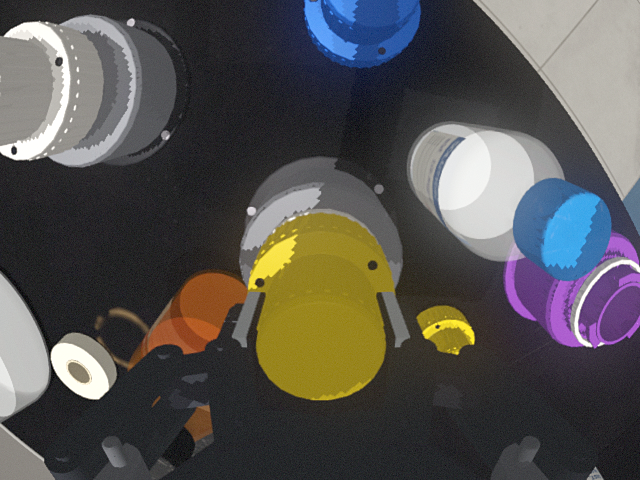

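Request:
carry_out(rows="0.4 0 0 -0.15 0;0.4 0 0 -0.2 0;0.4 0 0 -0.3 0;0.4 0 0 -0.3 0;0.4 0 0 0 0")

```text
clock: 8.07
eef_pos: [506.9, 385.1, 154.3]
tcp_rot: [-3.142, 0.001, -2.423]
contact_force: [0.1, 0.9, -0.5]
opening: 0.557
```

Run:
```python
from h import *
from rig import r
s=r.sense();togo(s,[506,385.5,330],84);print(s['contact_force'],s['opening'],s['wrist_torque'])
im=r.grab_frame('wrist');cv2.imwrite('pics/w7.png',im)
```

```text
pos [506.9 385.1 154.3] rpy [-3.1415e+00  8.0000e-04 -2.4235e+00] jaw 131.1 togo [ 0.01  0.03 -5.86] turn 5.89
[ 0.06140998  0.91820219 -0.5035757 ] 0.5573973802373535 [-0.05661915  0.01052375 -0.00064204]
```

View pics/w7.png

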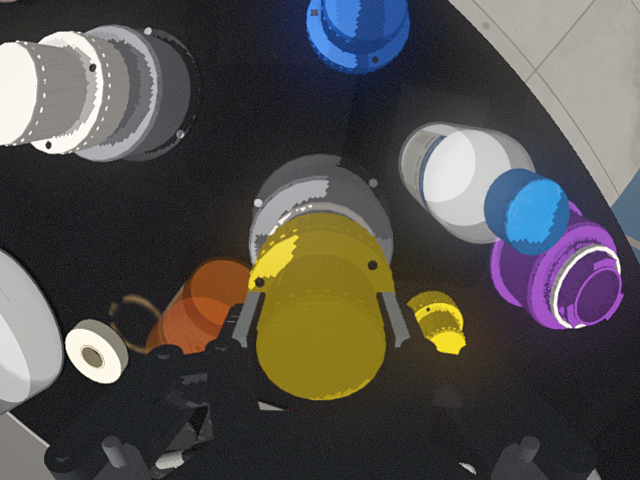

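Request:
carry_out(rows="0.4 0 0 -0.6 0;0.4 0 0 -0.9 0;0.4 0 0 -0.9 0.5;0.4 0 0 -0.9 1;0.4 0 0 -0.9 1;0.4 0 0 -0.9 1;0.4 0 0 -0.6 1;0.4 0 0 -0.2 1;0.4 0 0 0 1;0.4 0 0 0 1;0.4 0 0 0 1;0.4 0 0 0 1")

```text
clock: 9.62
eef_pos: [506.6, 384.9, 331.7]
tcp_rot: [3.141, 0.0, 2.529]
contact_force: [-0.6, 0.4, -0.7]
opening: 0.553
```

Request:
carry_out(rows="0.4 0 0 0 1;0.4 0 0 0 1;0.4 0 0 0 1;0.4 0 0 0 1;0.4 0 0 0 1;0.4 0 0 0 1;0.4 0 0 0 1;0.4 0 0 0 0.6;0.4 0 0 0 0")

```text
clock: 10.75
eef_pos: [506.6, 384.9, 331.5]
tcp_rot: [3.141, -0.0, 1.473]
contact_force: [-0.0, 0.6, -1.0]
opening: 0.553
```

Run:
```python
from h import *
from rig import r
s=r.sense()
t=r.get_calibration('top')
C=np.array([onplane(t,330+u/2.9,210+v/2.9,12) for u,v in [(247,42),(575,81),(560,253),(229,214)]])
c=C.mean(0);print(C.round(0),c, np.linalg.norm(C-np.roll(C,1,0),axis=1))
y=(C[0]+C[3]-C[1]-C[2]);yaw=np.arctan2(-y[0],y[1]);print(np.degrees(yaw))
ux=np.array([np.cos(yaw),np.sin(yaw)]);uy=np.array([-ux[1],ux[0]])
P=c[:2]+95*uy;print('cap place',P,'vial',c[:2]-95*uy)
togo(s,[P[0],P[1],330],np.degrees(yaw))
im=r.grab_frame('wrist');cv2.imwrite('pics/w8.png',im);print(s['contact_force'],s['opening'],s['qpos'])
```

```text
[[ 559. -139.   12.]
 [ 530. -451.   12.]
 [ 367. -436.   12.]
 [ 396. -124.   12.]] [ 462.91613823 -287.36526381   12.        ] [162.93988728 313.33130197 162.95528305 313.49812798]
-5.29593045931916
cap place [ 471.68462531 -192.77079445] vial [ 454.14765115 -381.95973318]
pos [506.6 384.9 331.5] rpy [ 3.1413e+00 -3.0000e-04  1.4728e+00] jaw -5.6 togo [-19.28   0.73   0.04] turn -0.04
[-0.04013652  0.57981186 -0.98066828] 0.5534307588908146 [6.47373539e-01 3.09719745e-01 1.51950632e+00 1.80626995e-06
 1.31190078e+00 7.45372759e-01]
```

View pics/w8.png

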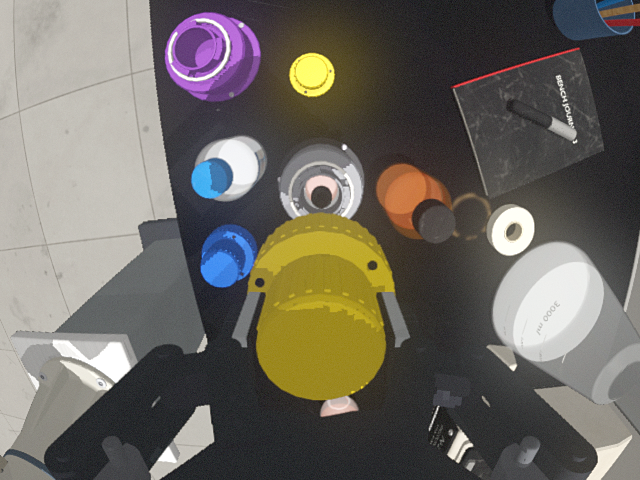

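Run:
```python
from h import *
from rig import r
import pickle
s=r.sense();w=r.get_calibration('wrist');pickle.dump((s,w),open('w8.pkl','wb'))
print(onplane(w,322,193,126,True))
```

```text
[509.33450027 395.74862615 126.        ]
```

Request:
carry_out(rows="0.4 -0.4 0 0 0;0.4 -0.8 0.05 0 0;0.4 -1 0.05 0 0;0.4 -1 0.05 0 0;0.4 -1 0.05 0 0;0.4 -1 0.05 0 0;0.4 -1 0.05 0 0;0.4 -1 0.05 0 0;0.4 -1 0.05 0 0;0.4 -1 0.05 0 0;0.4 -1 0.05 0 0;0.4 -1 0.05 0 0")

```text
clock: 12.3
eef_pos: [488.9, 46.8, 330.8]
tcp_rot: [3.142, 0.0, 1.472]
contact_force: [0.5, -0.1, -0.7]
opening: 0.554
```

Request:
carry_out(rows="0.4 -1 0.05 0 0;0.4 -1 0.05 0 0;0.4 -1 0.05 0 0;0.4 -0.8 0.05 0 0;0.4 -0.4 0 0 0;0.4 0 0 0 0;0.4 0 0 0 0")

```text
clock: 13.18
eef_pos: [483.4, -76.6, 330.7]
tcp_rot: [-3.142, -0.0, 1.472]
contact_force: [-0.1, 0.6, -1.5]
opening: 0.551
```

Run:
```python
from h import *
from rig import r
import pickle
s=r.sense();w=r.get_calibration('wrist');im=r.grab_frame('wrist');cv2.imwrite('pics/w9.png',im)
pickle.dump((s,w),open('w9.pkl','wb'))
cv2.imwrite('pics/top9.png',r.grab_frame('top'))
togo(s,[471.7,-192.8,330],-5.3);print(s['contact_force'],s['opening'])
```

```text
pos [483.4 -76.6 330.7] rpy [-3.1415e+00 -3.0000e-04  1.4723e+00] jaw -5.6 togo [-3.89 -0.01  0.02] turn -0.04
[-0.12297955  0.58837787 -1.45591541] 0.5514418535997528
```

View pics/w9.png

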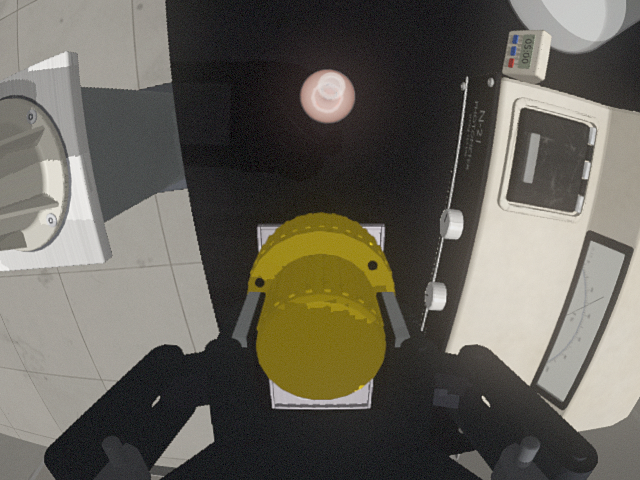

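Run:
```python
from h import *
import pickle
s,w=pickle.load(open('w9.pkl','rb'))
C=np.array([onplane(w,u,v,12,True) for u,v in [(384,224),(370,408),(272,407),(258,225)]]);print(C.round(1),C.mean(0))
print(np.linalg.norm(C-np.roll(C,1,0),axis=1))
y=(C[0]+C[3]-C[1]-C[2]);print(np.degrees(np.arctan2(-y[0],y[1])))
```

```text
[[ 557.4 -136.7   12. ]
 [ 528.2 -449.1   12. ]
 [ 368.9 -431.    12. ]
 [ 400.4 -122.6   12. ]] [ 463.7030447  -284.87092462   12.        ]
[157.64181364 313.76012683 160.35124856 310.00978284]
-5.582650964351615
```

View pics/top9.png

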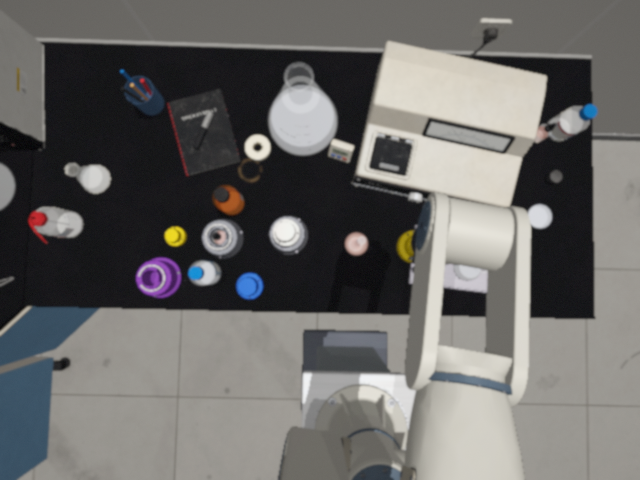

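Request:
carry_out(rows="0.4 -0.5 0 0 0;0.4 -0.9 0 0 0;0.4 -1 0 0 0;0.4 -0.9 0 0 0;0.4 -0.5 0 0.3 0.04;0.4 0 0 0.7 0;0.4 0 0 1 0;0.4 0 0 1 0;0.4 0 0 1 0;0.4 0 0 0.8 0;0.4 0 0 0.4 0;0.4 0 0 0 0")

```text
clock: 14.78
eef_pos: [471.9, -190.3, 174.0]
tcp_rot: [-3.14, -0.001, 1.467]
contact_force: [-0.1, -0.0, -2.1]
opening: 0.548
```

Run:
```python
from h import *
from rig import r
import pickle
s=r.sense();w=r.get_calibration('wrist');im=r.grab_frame('wrist');cv2.imwrite('pics/w10.png',im)
cv2.imwrite('pics/scene10.png',r.grab_frame('scene')[240:440,270:480].repeat(3,0).repeat(3,1))
togo(s,[472.4,-191.4,60.2],-5.4);print(s['contact_force'],s['opening'])
```

```text
pos [ 471.9 -190.3  174. ] rpy [-3.1400e+00 -5.0000e-04  1.4666e+00] jaw -6.0 togo [-0.04  0.03  3.79] turn -0.07
[-0.10805121 -0.04348232 -2.13066011] 0.5481042645869766
```

View pics/w10.png

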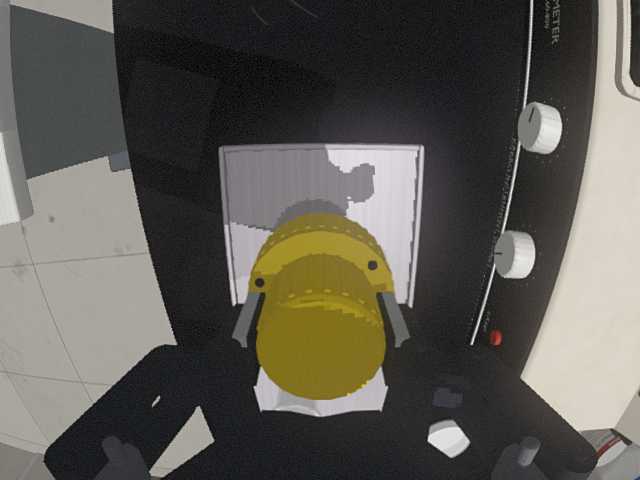

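View pics/scene10.png

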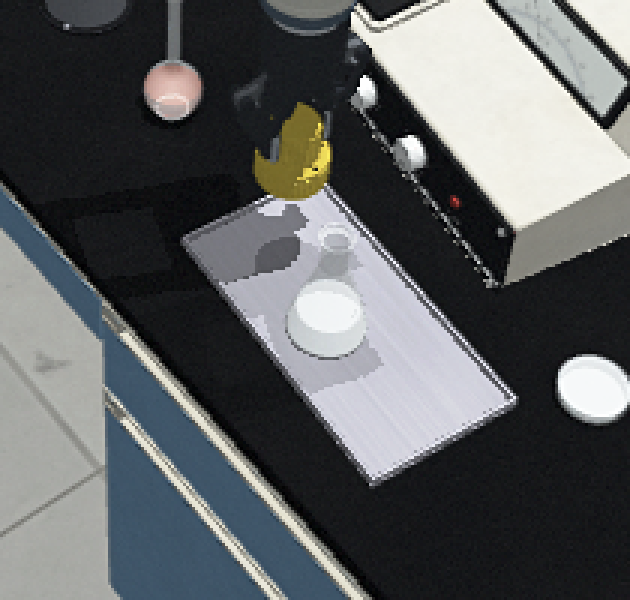

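Request:
carry_out(rows="0.4 0 0 0.4 0;0.4 0 0 0.7 0;0.4 0 0 0.8 0;0.4 0 0 0.7 0;0.4 0 0 0.5 0;0.4 0 0 0.35 0;0.4 0 0 0.1 0;0.4 0 0 0.1 0;0.4 0 0 0.05 0;0.4 0 0 0 0;0.4 0 0 0 0")

```text
clock: 16.25
eef_pos: [472.5, -190.5, 63.9]
tcp_rot: [3.141, 0.0, 1.467]
contact_force: [-0.3, -0.2, -1.1]
opening: 0.555
```

Run:
```python
from h import *
from rig import r
s=r.sense()
togo(s,[472.4,-191.4,60.2],-5.4);print(s['contact_force'],s['opening'])
```

```text
pos [ 472.5 -190.5   63.9] rpy [3.1412e+00 1.0000e-04 1.4666e+00] jaw -6.0 togo [-0.03 -0.    0.12] turn -0.07
[-0.25093624 -0.19939316 -1.11006574] 0.5546235602540333
```

Request:
carry_out(rows="0.4 0 0 0.05 0;0.4 0 0 0.03 0;0.4 0 0 0.03 0;0.4 0 0 0 0;0.4 0 0 0 0", newtons=40)

```text
clock: 16.88
eef_pos: [472.4, -190.5, 60.8]
tcp_rot: [-3.142, 0.0, 1.467]
contact_force: [-2.0, 1.0, 6.6]
opening: 0.549
```

Request:
carry_out(rows="0.4 0 0 0.02 0;0.4 0 0 0 0;0.4 0 0 0 0")

```text
clock: 17.25
eef_pos: [472.4, -190.5, 60.8]
tcp_rot: [3.142, 0.0, 1.467]
contact_force: [-3.9, 1.1, 16.2]
opening: 0.554
```

Request:
carry_out(rows="0.4 0 0 -0.02 0;0.6 0 0 0 0;0.65 0 0 0 0;0.75 0 0 0 0;0.9 0 0 0 0;0.9 0 0 0 0;0.9 0 0 0 0", newtons=20)

```text
clock: 18.12
eef_pos: [472.3, -190.5, 60.3]
tcp_rot: [-3.142, -0.0, 1.467]
contact_force: [-0.1, -0.6, 0.2]
opening: 0.897
```

Run:
```python
from h import *
from rig import r
s=r.sense()
togo(s,[472.4,-191.4,60.2],-5.4);print(s['contact_force'],s['opening'])
cv2.imwrite('pics/w11.png',r.grab_frame('wrist'))
```

```text
pos [ 472.3 -190.5   60.3] rpy [-3.1416 -0.      1.4666] jaw -6.0 togo [-0.03  0.01  0.  ] turn -0.07
[-0.11582358 -0.55320776  0.24456312] 0.8968860264945233
```

View pics/w11.png

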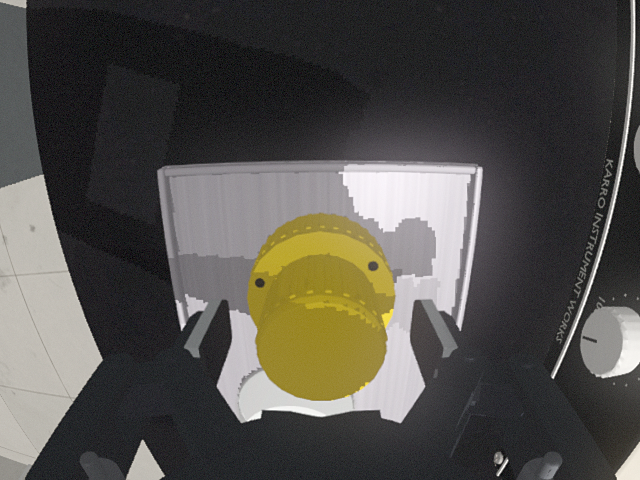

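Request:
carry_out(rows="0.9 0 0 -0.5 0;0.9 0 0 -0.8 0;0.9 0 0 -1 0;0.9 0 0 -1 0;0.9 0 0 -1 0;0.9 0 0 -1 0;0.9 0 0 -1 -0.6;0.9 0 0 -0.9 -1;0.9 0 0 -0.5 -1;0.9 0 0 0 -1;0.9 0 0 0 -1;0.9 0 0 0 -1")

```text
clock: 19.68
eef_pos: [472.1, -190.4, 292.5]
tcp_rot: [3.141, 0.001, 2.253]
contact_force: [-0.8, 0.2, 0.0]
opening: 0.905
```

Request:
carry_out(rows="0.9 0 0 0 -1;0.9 0 0 0 -1;0.9 0 0 0 -1;0.9 0 0 0 -1;0.9 0 0 0 0;0.9 0 0 0 0")

```text
clock: 20.42
eef_pos: [472.2, -190.4, 291.9]
tcp_rot: [-3.142, 0.001, 2.804]
contact_force: [0.1, 0.6, -0.2]
opening: 0.9
```

Run:
```python
from h import *
from rig import r
import pickle
s=r.sense();w=r.get_calibration('wrist')
togo(s,[460,386,290],71);print(s['contact_force'],s['opening'],s['qpos'])
cv2.imwrite('pics/w12.png',r.grab_frame('wrist'));pickle.dump((s,w),open('w12.pkl','wb'))
```

```text
pos [ 472.2 -190.4  291.9] rpy [-3.1416e+00  5.0000e-04  2.8040e+00] jaw 70.7 togo [ 6.75 17.99  0.06] turn -0.04
[ 0.07164798  0.60746891 -0.16879504] 0.8996510754000773 [-3.86228548e-01  1.33197389e-01  1.83318282e+00 -1.42536696e-05
  1.17471035e+00 -1.61943975e+00]
```

View pics/w12.png

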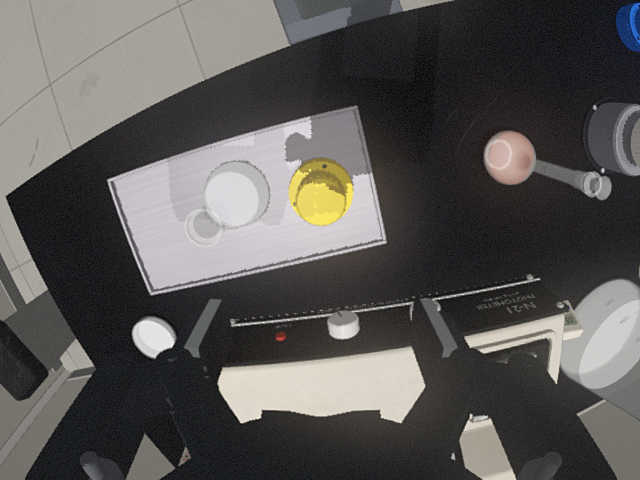

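Run:
```python
from h import *
import pickle
s,w=pickle.load(open('w12.pkl','rb'))
C=np.array([onplane(w,u,v,12,True) for u,v in [(386,241),(150,294),(108,180),(357,107)]]);c=C.mean(0)
print(C.round(1),c,np.linalg.norm(C-np.roll(C,1,0),axis=1))
y=(C[0]+C[3]-C[1]-C[2]);print(np.degrees(np.arctan2(-y[0],y[1])))
print('flask foot',onplane(w,237,194,4,True),'cap top',onplane(w,321,200,74,True))
togo(s,[506,386,290],71)
```

```text
[[ 555.5 -139.3   12. ]
 [ 526.5 -447.4   12. ]
 [ 370.2 -430.7   12. ]
 [ 400.8 -124.4   12. ]] [ 463.23492647 -285.4618626    12.        ] [155.38418826 309.46656217 157.25476099 307.84490898]
-5.536806051809639
flask foot [ 447.5813835  -283.19005284    4.        ] cap top [ 471.09977174 -189.63923535   74.        ]
pos [ 472.2 -190.4  291.9] rpy [-3.1416e+00  5.0000e-04  2.8040e+00] jaw 70.7 togo [ 5.3  18.5   0.06] turn -0.04
```

Cap stands at about tray (0, +95), clear of the flask. I'm going back over the canister.

Request:
carry_out(rows="0.9 0.1 0.4 0 0;0.9 0.25 0.8 0 0;0.9 0.3 1 0 0;0.9 0.3 1 0 0;0.9 0.3 1 0 0;0.9 0.3 1 0 0;0.9 0.3 1 0 0;0.9 0.3 1 0 0;0.9 0.3 1 0 0;0.9 0.3 1 0 0;0.9 0.3 1 0 0;0.9 0.3 1 0 0")

```text
clock: 21.98
eef_pos: [487.2, 161.6, 291.4]
tcp_rot: [3.142, -0.0, 2.806]
contact_force: [-0.1, 0.1, -0.0]
opening: 0.896
```

Request:
carry_out(rows="0.9 0.3 1 0 0;0.9 0.3 1 0 0;0.9 0.3 1 0 0;0.9 0.2 0.6 0 0;0.9 0 0 0 0;0.9 0 0 0 0")

```text
clock: 22.72
eef_pos: [491.8, 272.2, 291.3]
tcp_rot: [-3.141, -0.0, 2.807]
contact_force: [-0.6, -0.7, -0.2]
opening: 0.9
```

Run:
```python
from h import *
from rig import r
import pickle
s=r.sense();w=r.get_calibration('wrist')
togo(s,[506,386,290],71);print(s['contact_force'],s['opening'])
cv2.imwrite('pics/w13.png',r.grab_frame('wrist'));pickle.dump((s,w),open('w13.pkl','wb'))
```

```text
pos [491.8 272.2 291.3] rpy [-3.1409e+00 -1.0000e-04  2.8069e+00] jaw 70.8 togo [0.8  3.74 0.04] turn -0.02
[-0.56104325 -0.67471083 -0.244926  ] 0.9000290090314513
```

View pics/w13.png

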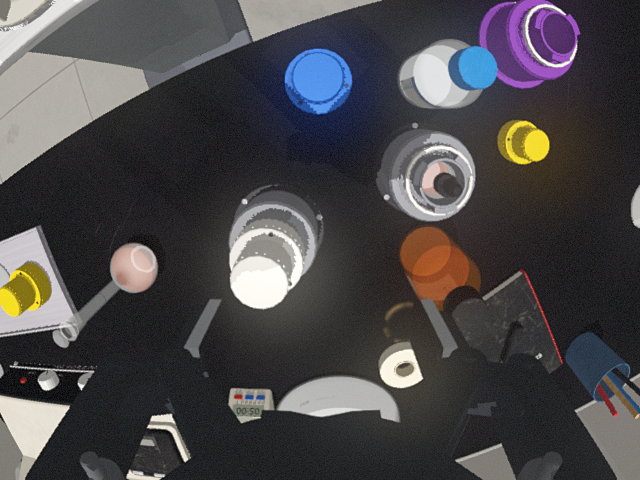

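Request:
carry_out(rows="0.6 0.1 0.5 0 0;0.6 0.2 1 0.2 0;0.6 0.2 1 0.4 0;0.6 0.2 0.8 0.5 0;0.55 0.1 0.4 0.5 0;0.55 0 0 0.3 0;0.55 0 0 0 0;0.55 0 0 0 0")

```text
clock: 23.78
eef_pos: [506.1, 384.9, 235.0]
tcp_rot: [3.141, 0.0, 2.806]
contact_force: [0.6, 0.5, 0.3]
opening: 0.552
```

Run:
```python
from h import *
from rig import r
import pickle
s=r.sense();w=r.get_calibration('wrist')
togo(s,[506,386,116],71);print(s['contact_force'],s['opening'])
im=r.grab_frame('wrist');cv2.imwrite('pics/w14.png',im);pickle.dump((s,w),open('w14.pkl','wb'))
cv2.imwrite('pics/w14c.png',cv2.resize(im[150:350,220:420],None,fx=3,fy=3))
im=cv2.imread('pics/w13.png')
cv2.imwrite('pics/w13c.png',cv2.resize(im[110:240,360:490],None,fx=4,fy=4))
```

```text
pos [506.1 384.9 235. ] rpy [3.1412e+00 4.0000e-04 2.8062e+00] jaw 70.8 togo [0.02 0.03 3.97] turn -0.03
[0.57636805 0.53730695 0.3050552 ] 0.5522761689279782
```

View pics/w14c.png

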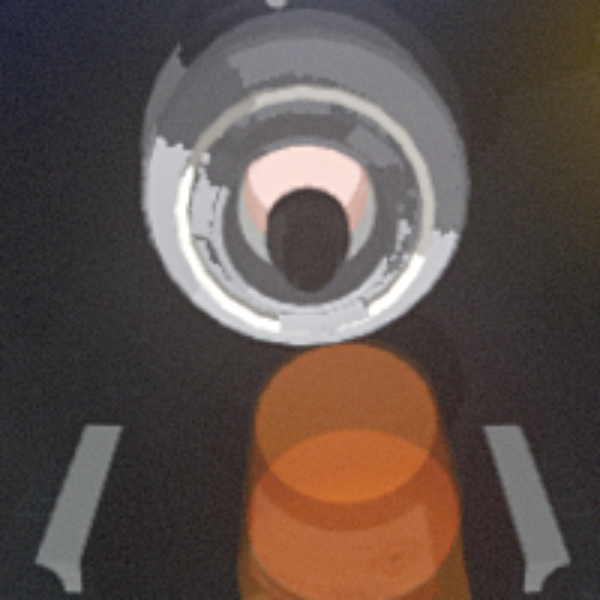

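View pics/w13c.png

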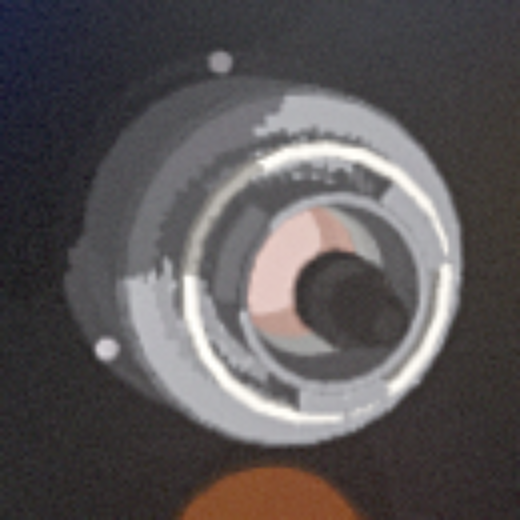

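Run:
```python
from h import *
import pickle
s1,w1=pickle.load(open('w13.pkl','rb'));s2,w2=pickle.load(open('w14.pkl','rb'))
print(tri([ray(w1,459.3,192,True),ray(w2,323.3,241.7,True)]))
print(onplane(w2,323.3,241.7,124,True),onplane(w1,459.3,192,124,True))
print('mouth ring', onplane(w2,220+306/3,150+208/3,95,True))
```

```text
(array([507.3054152 , 386.52845927, 128.38480434]), [np.float64(0.35710768354774614), np.float64(0.35710768354765116)])
[508.42361986 386.04565737 124.        ] [509.11122664 387.92571656 124.        ]
mouth ring [501.54922991 387.63792512  95.        ]
```

Run:
```python
from h import *
from rig import r
togo(r.sense(),[507.3,386.3,117],71)
```

```text
pos [506.2 385.  235.1] rpy [3.1408e+00 6.0000e-04 2.8063e+00] jaw 70.8 togo [-0.02  0.05  3.94] turn -0.03
```

Request:
carry_out(rows="0.55 -0.02 0.05 0.4 0;0.55 0 0 0.8 0;0.55 0 0 0.9 0;0.55 0 0 0.8 0;0.55 0 0 0.6 0;0.55 0 0 0.3 0;0.55 0 0 0.14 0;0.55 0 0 0 0;0.55 0 0 0 0")

```text
clock: 24.95
eef_pos: [507.3, 387.0, 116.9]
tcp_rot: [3.141, 0.001, 2.807]
contact_force: [0.2, 0.7, 1.0]
opening: 0.552
```

Run:
```python
from h import *
from rig import r
s=r.sense()
togo(s,[507.3,386.3,117],71);print(s['contact_force'],s['opening'])
im=r.grab_frame('wrist');cv2.imwrite('pics/w15.png',im)
```

```text
pos [507.3 387.  116.9] rpy [3.1406e+00 7.0000e-04 2.8070e+00] jaw 70.8 togo [-0.01 -0.02 -0.  ] turn -0.02
[0.20253873 0.71202746 0.99788222] 0.5520144494869205
```

View pics/w15.png

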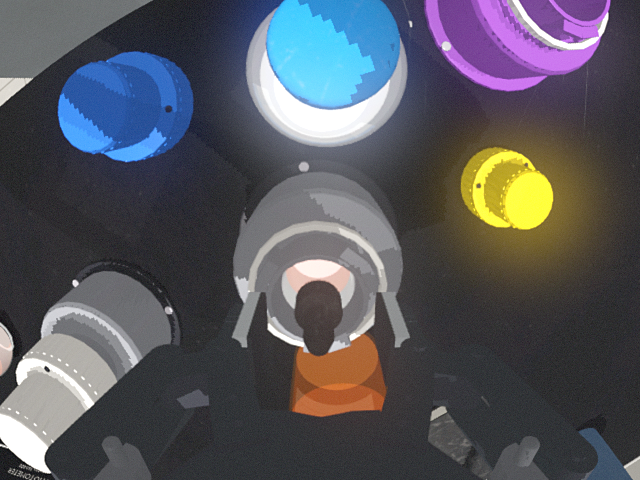

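Request:
carry_out(rows="0.4 0 0 0 0;0.3 0 0 0 0;0.2 0 0 0 0;0.1 0 0 0 0;0.1 0 0 0 0;0.1 0 0 0 0;0.1 0 0 0 0", newtons=30)

```text
clock: 25.88
eef_pos: [507.0, 386.8, 116.4]
tcp_rot: [3.141, 0.0, 2.807]
contact_force: [-0.8, -1.0, 5.6]
opening: 0.229
```

Run:
```python
from h import *
from rig import r
s=r.sense()
togo(s,[507.3,386.3,117],71);print(s['contact_force'],s['opening'])
im=r.grab_frame('wrist');cv2.imwrite('pics/w16.png',im)
```

```text
pos [507.  386.8 116.4] rpy [3.1413e+00 2.0000e-04 2.8070e+00] jaw 70.8 togo [-0.01 -0.01 -0.02] turn -0.02
[-0.77069312 -1.02850708  5.55767636] 0.22874766611343048
```

View pics/w16.png

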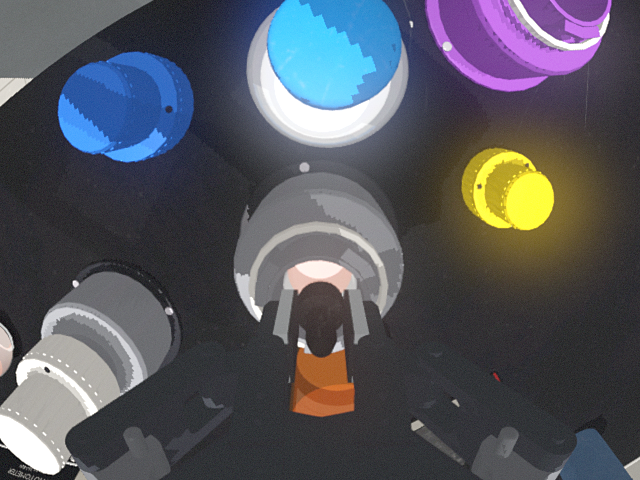

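Request:
carry_out(rows="0.1 0 0 0 0;0.1 0 0 -0.15 0;0.1 0 0 -0.3 0;0.1 0 0 -0.4 0;0.1 0 0 -0.4 0;0.1 0 0 -0.2 0;0.1 0 0 0 0", newtons=40)

```text
clock: 26.8
eef_pos: [507.2, 386.9, 160.4]
tcp_rot: [3.141, 0.001, 2.807]
contact_force: [-0.4, -0.1, -1.3]
opening: 0.224
```

Run:
```python
from h import *
from rig import r
s=r.sense()
togo(s,[507.3,386.3,345],-5.5);print(s['contact_force'],s['opening'])
im=r.grab_frame('wrist');cv2.imwrite('pics/w17.png',im)
```

```text
pos [507.2 386.9 160.4] rpy [3.1406e+00 6.0000e-04 2.8070e+00] jaw 70.8 togo [-0.01 -0.01 -6.15] turn 9.54
[-0.37084299 -0.09693437 -1.27352273] 0.22415326233295263
```

View pics/w17.png

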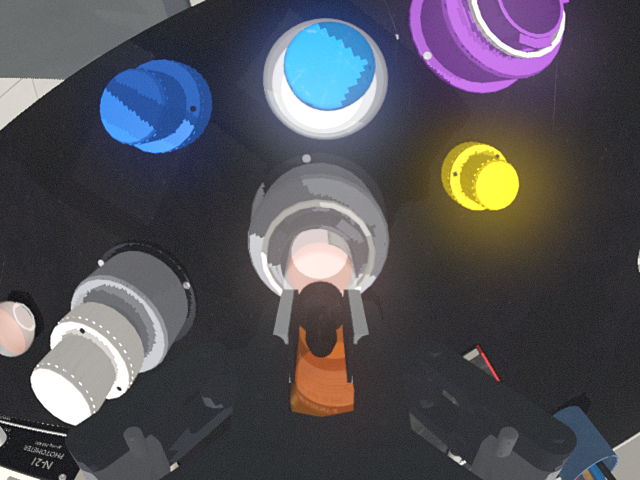

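Request:
carry_out(rows="0.1 0 0 -0.3 0;0.1 0 0 -0.6 0;0.1 0 0 -0.8 0;0.1 0 0 -0.8 0;0.1 0 0 -0.8 0.3;0.1 0 0 -0.8 0.6;0.1 0 0 -0.8 0.8;0.1 0 0 -0.7 0.8;0.1 0 0 -0.4 0.8;0.1 0 0 -0.2 0.8;0.1 0 0 0 0.8;0.1 0 0 0 0.8")

```text
clock: 28.35
eef_pos: [506.9, 386.7, 347.2]
tcp_rot: [3.14, -0.0, 2.007]
contact_force: [1.0, -0.4, -0.7]
opening: 0.226
```

Request:
carry_out(rows="0.1 0 0 0 0.8;0.1 0 0 0 0.8;0.1 0 0 0 0.8;0.1 0 0 0 0.8;0.1 0 0 0 0.5;0.1 0 0 0 0.14;0.1 0 0 0 0")

```text
clock: 29.22
eef_pos: [506.9, 386.7, 346.3]
tcp_rot: [3.141, -0.0, 1.476]
contact_force: [-0.0, -0.5, -1.2]
opening: 0.225
```

Run:
```python
from h import *
from rig import r
s=r.sense()
a=np.radians(-5.5);uy=np.array([-np.sin(a),np.cos(a)]);P=np.array([463.3,-286])-95*uy;print(P)
togo(s,[*P,345],-5.5);print(s['contact_force'],s['opening'],s['qpos'])
im=r.grab_frame('wrist');cv2.imwrite('pics/w18.png',im)
```

```text
[ 454.19465351 -380.56263884]
pos [506.9 386.7 346.3] rpy [ 3.1412e+00 -4.0000e-04  1.4760e+00] jaw -5.4 togo [-25.63   0.67   0.03] turn 0.01
[-0.0283519  -0.48801896 -1.22596524] 0.22471755933376072 [6.49327937e-01 3.02596666e-01 1.49739640e+00 8.20212329e-06
 1.34101689e+00 7.44110220e-01]
```

View pics/w18.png

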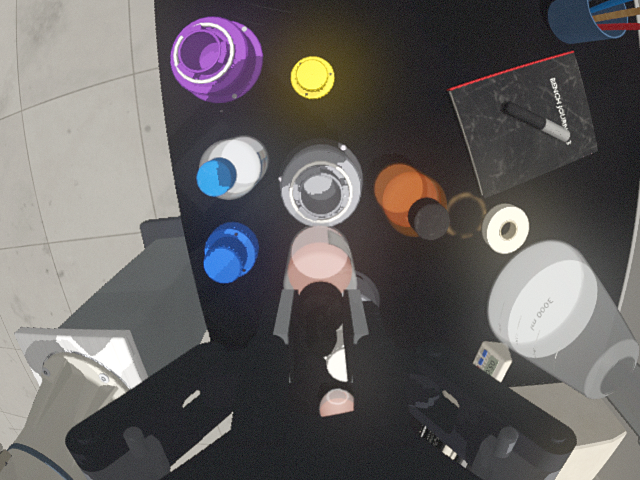

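Request:
carry_out(rows="0.1 -0.2 0 0 0;0.1 -0.5 0 0 0;0.1 -0.8 0.02 0 0;0.1 -0.9 0.03 0 0;0.1 -0.9 0.03 0 0;0.1 -0.9 0.03 0 0;0.1 -0.9 0.03 0 0;0.1 -0.9 0.03 0 0;0.1 -0.9 0.03 0 0;0.1 -0.9 0.03 0 0;0.1 -0.9 0.03 0 0;0.1 -0.9 0.03 0 0")

```text
clock: 30.78
eef_pos: [487.1, 96.9, 345.8]
tcp_rot: [3.141, 0.0, 1.474]
contact_force: [0.9, -0.2, -0.9]
opening: 0.227
```

Request:
carry_out(rows="0.1 -0.9 0.02 0 0;0.1 -0.9 0.02 0 0;0.1 -0.9 0.02 0 0;0.1 -0.9 0.03 0 0;0.1 -0.9 0.03 0 0;0.1 -0.9 0.03 0 0;0.1 -0.9 0.03 0 0;0.1 -0.9 0.03 0 0;0.1 -0.9 0.03 0 0;0.1 -0.9 0.03 0 0;0.1 -0.9 0.03 0 0;0.1 -0.9 0.03 0 0")

```text
clock: 32.28
eef_pos: [465.3, -225.9, 345.9]
tcp_rot: [3.141, 0.0, 1.474]
contact_force: [-0.4, 0.2, -0.1]
opening: 0.227
```

Request:
carry_out(rows="0.1 -0.9 0.02 0 0;0.1 -0.9 0.02 0 0;0.1 -0.9 0.02 0 0;0.1 -0.8 0.03 0 0;0.1 -0.5 0.03 0 0;0.1 -0.2 0 0 0;0.1 0 0 0 0;0.1 0 0 0 0")

```text
clock: 33.28
eef_pos: [458.5, -349.4, 345.7]
tcp_rot: [-3.141, -0.0, 1.476]
contact_force: [-0.2, -0.8, -0.5]
opening: 0.227
```

Run:
```python
from h import *
from rig import r
s=r.sense()
togo(s,[454.2,-380.6,345],-5.5);print(s['contact_force'],s['opening'])
im=r.grab_frame('wrist');cv2.imwrite('pics/w19.png',im)
```

```text
pos [ 458.5 -349.4  345.7] rpy [-3.1415e+00 -3.0000e-04  1.4756e+00] jaw -5.5 togo [-1.05 -0.04  0.02] turn 0.01
[-0.18308946 -0.82161178 -0.49708823] 0.22668181728690853
```

View pics/w19.png

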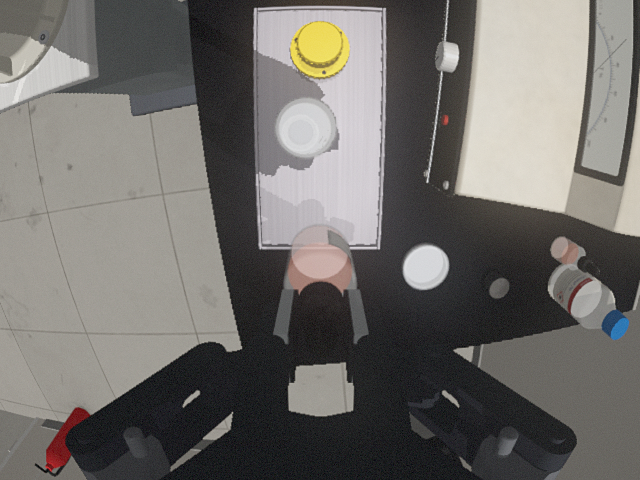

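Run:
```python
from h import *
from rig import r
w=r.get_calibration('wrist')
C=np.array([onplane(w,u,v,12,True) for u,v in [(385,9),(380,247),(260,247),(254,9)]]);print(C.round(1),C.mean(0))
print('flask',onplane(w,307,130,4,True))
togo(r.sense(),[454.2,-380.6,105],-5.5)
```

```text
[[ 556.9 -141.3   12. ]
 [ 528.4 -445.4   12. ]
 [ 370.7 -430.4   12. ]
 [ 399.  -126.    12. ]] [ 463.749818   -285.76364685   12.        ]
flask [ 447.93522368 -286.47124991    4.        ]
pos [ 458.5 -349.4  345.7] rpy [ 3.1416e+00 -2.0000e-04  1.4757e+00] jaw -5.4 togo [-1.05 -0.04  8.02] turn 0.01
```

Request:
carry_out(rows="0.1 -0.3 0 0 0;0.1 -0.5 -0.02 0 0;0.1 -0.25 -0.02 0.3 0;0.1 0 0 0.7 0;0.1 0 0 0.9 0;0.1 0 0 0.9 0;0.1 0 0 0.9 0;0.1 0 0 0.9 0;0.1 0 0 0.9 0;0.1 0 0 0.9 0;0.1 0 0 0.5 0;0.1 0 0 0 0")

```text
clock: 34.83
eef_pos: [453.5, -381.0, 137.5]
tcp_rot: [-3.14, -0.001, 1.475]
contact_force: [-1.1, 0.6, -0.5]
opening: 0.226
```

Run:
```python
from h import *
from rig import r
s=r.sense()
togo(s,[454.2,-380.6,96.4],-5.5);print(s['contact_force'],s['opening'])
im=r.grab_frame('wrist');cv2.imwrite('pics/w20.png',im)
cv2.imwrite('pics/scene20.png',r.grab_frame('scene')[240:440,270:480].repeat(3,0).repeat(3,1))
```

```text
pos [ 453.5 -381.   137.5] rpy [-3.1397e+00 -1.4000e-03  1.4746e+00] jaw -5.5 togo [0.01 0.02 1.37] turn -0.0
[-1.09265187  0.55348369 -0.53284926] 0.22645674071739577
```

View pics/w20.png

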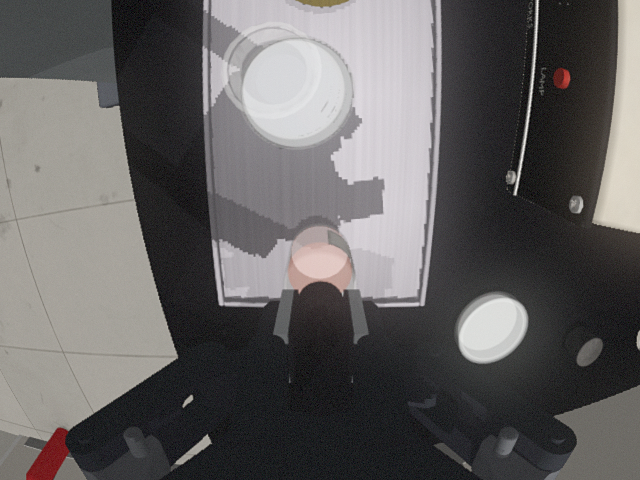

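View pics/scene20.png

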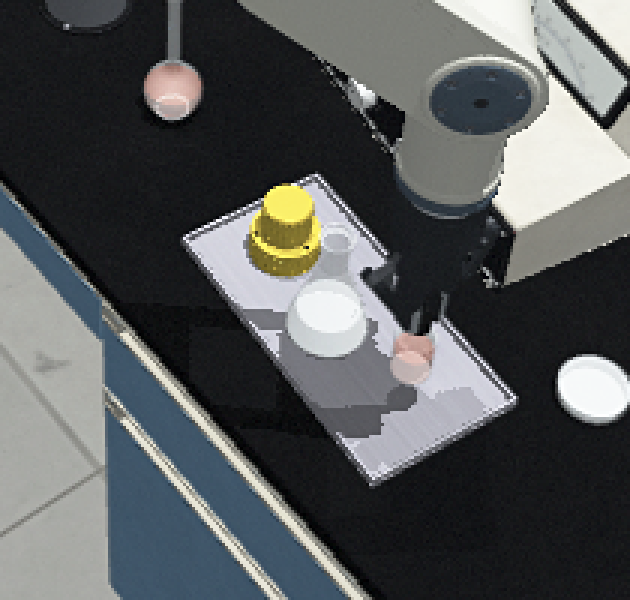

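Everything looks clear and the vial is upright. I'm lowering it now.

Request:
carry_out(rows="0.1 0 0 0.25 0;0.1 0 0 0.35 0;0.1 0 0 0.3 0;0.1 0 0 0.2 0;0.1 0 0 0.1 0;0.1 0 0 0.06 0;0.1 0 0 0 0;0.1 0 0 0 0")

```text
clock: 35.92
eef_pos: [454.3, -381.4, 101.1]
tcp_rot: [3.141, 0.0, 1.475]
contact_force: [-0.1, -0.6, -1.0]
opening: 0.226
```

Request:
carry_out(rows="0.1 0 0 0.04 0;0.1 0 0 0.04 0;0.1 0 0 0.02 0;0.1 0 0 0 0;0.1 0 0 0 0")

```text
clock: 36.55
eef_pos: [454.2, -381.3, 97.9]
tcp_rot: [-3.142, 0.0, 1.475]
contact_force: [1.1, -0.4, -0.9]
opening: 0.226
```

Request:
carry_out(rows="0.1 0 0 0.02 0;0.1 0 0 0.02 0;0.1 0 0 0 0;0.1 0 0 0 0")

```text
clock: 37.05
eef_pos: [454.2, -381.3, 96.7]
tcp_rot: [3.142, 0.0, 1.475]
contact_force: [0.3, -1.1, -0.3]
opening: 0.226
```

Request:
carry_out(rows="0.1 0 0 0.015 0;0.1 0 0 0 0;0.1 0 0 0.015 0;0.1 0 0 0 0;0.1 0 0 0 0")

```text
clock: 37.67
eef_pos: [454.3, -381.5, 96.4]
tcp_rot: [3.141, 0.0, 1.475]
contact_force: [-1.8, 1.3, 6.8]
opening: 0.223
```

Request:
carry_out(rows="0.25 0 0 0 0;0.3 0 0 0 0;0.35 0 0 0 0;0.45 0 0 0 0;0.55 0 0 0 0;0.55 0 0 0 0;0.55 0 0 0 0", newtons=20)

```text
clock: 38.55
eef_pos: [454.2, -381.3, 95.8]
tcp_rot: [3.142, 0.0, 1.475]
contact_force: [-0.6, 0.4, 0.5]
opening: 0.549
```

Run:
```python
from h import *
from rig import r
s=r.sense()
print(s['contact_force'],s['opening'],s['eef_pos'])
im=r.grab_frame('wrist');cv2.imwrite('pics/w21.png',im)
```

```text
[-0.56679849  0.4268066   0.47037109] 0.5486331660862488 [ 454.15635613 -381.29760109   95.78944508]
```

View pics/w21.png

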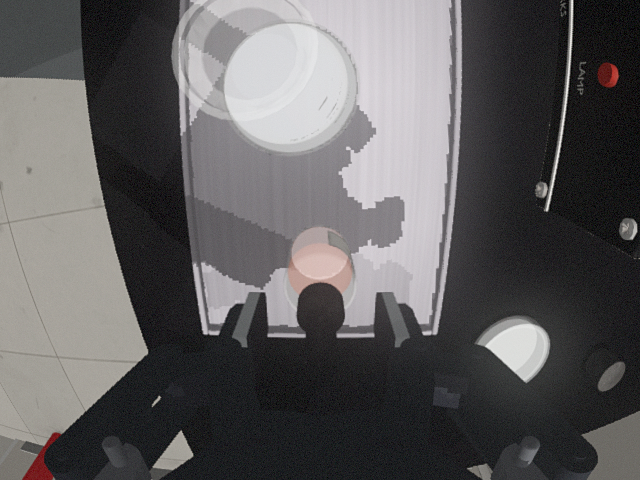

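The vial is released and standing. I'll retreat straight up, then view everything.

Request:
carry_out(rows="0.55 0 0 -0.3 0;0.55 0 0 -0.7 0;0.55 0 0 -1 0;0.55 0 0 -1 0;0.55 0 0 -1 0;0.55 0 0 -1 0;0.55 0 0 -1 0;0.55 0 0 -0.6 0;0.55 0 0 -0.2 0;0.55 0 0 0 0")

```text
clock: 39.85
eef_pos: [454.0, -381.2, 299.4]
tcp_rot: [-3.141, -0.0, 1.475]
contact_force: [-0.1, 0.0, -0.4]
opening: 0.548
```

Run:
```python
from h import *
from rig import r
s=r.sense();w=r.get_calibration('wrist')
im=r.grab_frame('wrist');cv2.imwrite('pics/w22.png',im)
S=r.grab_frame('scene');cv2.imwrite('pics/scene22f.png',S)
print(s['contact_force'],s['opening'],s['eef_pos'],proj(w,[454.2,-381.4,106],True),proj(w,[454.2,-381.4,4],True))
```

```text
[-0.12050927  0.00248276 -0.40605035] 0.5479260372688595 [ 454.01581683 -381.16522994  299.4147383 ] [320.55285259 208.45886395] [320.63058658 185.96738657]
```

View pics/w22.png

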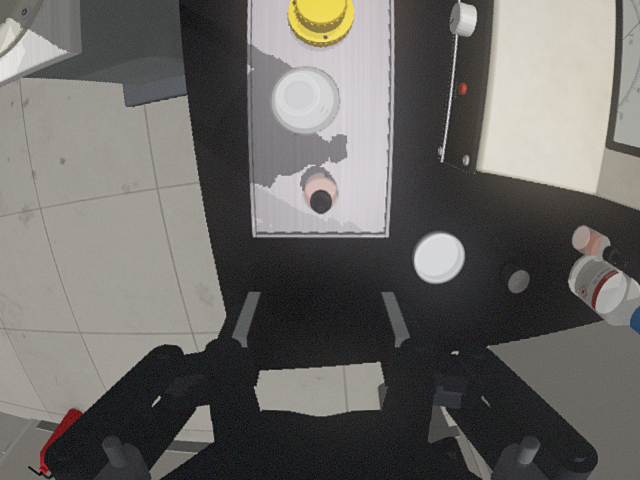

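View pics/scene22f.png

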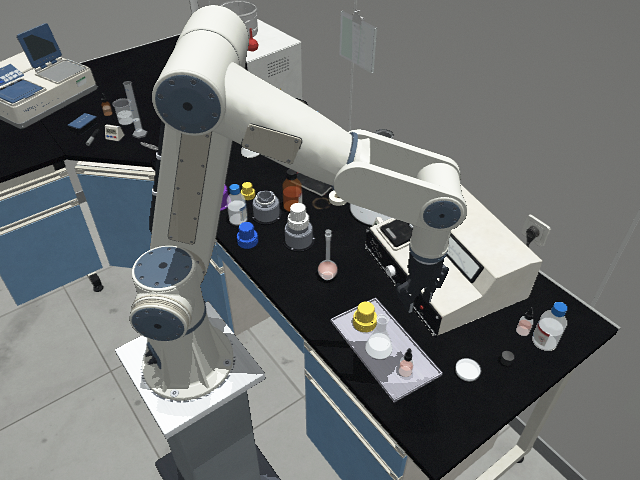

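```bash
python3 -c "
from rig import r
print(r.sign_off(), r.sense()['clock'])"
```

```text
the job is handed in; nothing more can be done
the job is handed in; nothing more can be done
```

The yellow cap and the dropper bottle are both standing upright in the steel tray, and I handed the job in at about 40 s of the 70 s. The rig gives no verdict.

**What I did:** I pushed the cap down about 6.7 mm at about 10 N and turned it 60° anticlockwise. I lifted it clear and set it open end down near tray (0, +95) mm. I then lifted the dropper bottle out by its teat and set it down near tray (0, −96) mm. Each touched the tray floor within 1 mm of the tool height worked out from the grasp.

**Last checks:** The final wrist and scene pictures show the cap and bottle upright, the small conical flask between them, and the long-necked flask and both reagent bottles standing. The gripper was open, about 200 mm above the bottle, with the force reading near zero.

**What disagreed:**
- **Cap position:** the fixed cameras and the wrist camera differed by about 3.5 mm in y, so I aimed nearer the wrist value. The grip closed with only about 1 N of side force.
- **Bottle position:** the first single-view estimate was about 10 mm off, so I replaced it with a two-view measurement.
- **Not measured:** I judged tilt by eye in the pictures. I did not measure how far the flasks and reagent bottles might have shifted.

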